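Check two brake levers and tag the one that reaches the bar

ROBOT

A 6-joint arm with a two-finger parallel gripper is mounted at the origin on a cart in front of the work surface, level with it; the furniture and walls round the work are solid. World frame = base frame: x ahead of the robot, y to its left, z up, the work surface at z = 0. Lengths are in m, angles in rad, forces in N, time in s.
With the tool pointing down it reaches from about 0.35 to 0.925 m from the base axis. Payload 6.4 kg.
Tool frame: the origin (TCP) lies midway between the tips of the shut fingers; the grasp point (between the pads) lies 19 mm behind it; z points along the fingers, y is the line along which they close (so a half turn about z gives the same grasp; the last joint's range is limited). The gripper opens to 94 mm and grips with 3 to 60 N. Pads are 16 mm wide; open, the fingers measure 119 mm over their backs; the gripper's body (75 mm by 177 mm) begins 78 mm behind the grasp point.
Start: joints at [-1.307, 0.245, 1.558, -0, 1.339, -0.174], TCP at [0.276, -0.589, 0.205] pointing down, gripper open.
Joint ranges: [-3.13, 3.13], [-1.02, 2.26], [0.13, 2.54], [-0.95, 4.09], [0.21, 2.88], [-2.74, 2.74]. Speed limits (rad/s): [2.57, 2.57, 3.14, 3.14, 3.14, 3.14].

INTERFACE

Orientations are given as a 3x3 rotation matrix whose columns are the frame's x, y, z axes.
In Python, from bench import bot gives the robot as it stands. The module is installed in compiled form; this text tells all that it offers.
- The arm moves only by the tool drive_tool, never from a script. Its argument "increments" is a list of rows, each a list of 5 numbers: the gripper command: -1 is fully open, 1 is shut, values between are in proportion, then the shift along the tool's x, y, z in m, then the turn about the tool's z in rad. A call has 1 to 12 rows; each row is the pose to reach, as a shift and turn from the pose commanded when the call began, along the tool's axes at that moment; what a row does not reach only later rows make up. A row lasts 1/8 s, in which the tool goes at most 62.5 mm and 10.7 degrees, less where a joint would pass 70% of its speed; a pose out of reach is approached as far as the arm can. A call with a gripper value outside its range is refused whole. The fingers move at their own pace and stop on an object; "squeeze" is the grip in N (left out, the last holds). Time passes only in rows, so rows that repeat a pose let the fingers close. It gives the time, the measured TCP pose, the force, the opening and the grip force at its end, in the units of the state.
- bot.state(): the state, without advancing time (a new reading comes with each control period).
- bot.capture(name): name is "scene" or "top"; returns (picture, depth): 480x640x3 uint8, blue, green, red; 480x640 float32, m along the optical axis (not along the pixel's ray), 0 where there is no reading.
- bot.camera_params(name): a dict with "mtx" (3x3 intrinsics, pixels), "R" (3x3) and "t" (3): a world point X has camera coordinates R X + t. Camera axes: x right, y down, z forward; pixel columns grow to the right and rows downward; lengths in m; the calibration is good to about 2 mm. A picture is of the moment at which its call begins. camera_params takes no time and is no camera call.
- bot.sign_off(): hands the job in; it is judged then, once.
Trained networks look in the newest picture that a camera, given by its name, has taken for a name from the list of things; names that differ only in an ending like _2 or _b are one class to them, and where a whole thing is asked for, a point or a joint stands for the part that bears it (a point fixed in the world has none). Each returns a list of dicts, best first, with "confidence" (0 to 1); they miss things now and then, are a little off and sometimes report something else, mostly with a low value. They report only what shows in the picture. A call takes as long as a camera call.
- bot.search_frame(label, camera): "point" ([x, y, z] in m, in world coordinates, good to about 4 mm: the middle of the surface that is visible of it).
- bot.regions_of(label, camera): "mask" (480x640 bool, what is visible of it).
- bot.landmark_of(label, camera): "point" ([x, y, z] in m, in world coordinates, good to about 4 mm: a listed point, or the origin of a listed thing).
The state is a dict: "time": time; "joint_pos": joint angles; "dq": joint speeds; "effort": joint torques, N m; "eef_pos": TCP position; "eef_rot": TCP orientation; "ft_force": force on the tool from outside, world axes, zero at the start; "torque": the same for the moment, N m; "finger_gap": finger opening in m; "gripper_force": force on a finger pad.
Only numpy, scipy, OpenCV 4.12 (cv2) and the standard library are available. Lean on these libraries where they do the work, as an engineer would, in place of code of your own. Each camera call takes 0.05 s, during which the arm holds its last target. There are 200 camera calls.

TASK

With the fingers closed, check the two brake levers, first the one on the left-hand stand, then the one on the right: press each in towards its bar with the backs of the fingers as far as it goes, keep it there for about a second and let it spring out again. One stops well short of the bar and is good; on the stand whose lever goes all the way in to the bar, then push the small tag on top of the post fully back (away from you), and leave the other tag as it is. Grip and lift nothing, leave the loose things where they lie, and finish clear of everything.

Things in the scene. Friction and masses are not known exactly. Their poses are not given: they have to be found in the camera images.
- stand_a: One of two look-alike handlebar stands, fixed; which is on the left (greater y) varies. Origin on the surface under the bar's middle; its +x points away from the robot, +y left (yaw within 0.25). Grey post 46x36 mm at y +85 mm, base plate 110x70x10. Bar along y at height 100 mm ends at y -92 mm; rubber grip 33 mm thick (end rings 38) from y +23 to -92. Highest point: top of the tag, 162 mm.
- lever_a (a joint): Brake lever of stand_a, rad: 0 = sprung out (rest), grows as pressed in to the bar. Spring 1.5 to 4 N at the press point, then a solid stop: a good lever at 0.20 (19 mm at the press point; its end about 25 mm short of the grip), a faulty one at 0.40 (38 mm; its end at the grip). One of the two is faulty; only pressing tells which. Springs back when released.
- lever_a_press (a point): Press point: front (robot-side) face of the lever of stand_a, 95 mm from its vertical hinge (at stand x -35, y +55 mm), 100 mm above the surface. Blade 16 mm high, 9 mm thick, 125 mm long with a 17 mm ball end, pointing right, at rest leaning 0.32 rad out from the bar; at rest this point is at stand x -69, y -34 mm. Moves with the lever; pressed along the stand's +x.
- tag_a (a joint): Small tag slide on top of the post of stand_a, m: 0 = front end (nearest the robot), 0.040 = fully back. Moves along the stand's +x, friction about 1.5 N, stays where it is left. At the start within 0 to 0.005.
- tag_a_face (a point): Middle (at joint value 0: stand x -33, y +85 mm) of the front face of the upright plate of that tag (10 mm thick, 26 mm wide; its face spans heights 134 to 162 mm above the surface, this point 148 mm). Pushed along the stand's +x. The track beneath it (top 135 mm) stands 9 mm out in front of the face at the front end.
- stand_b: One of two look-alike handlebar stands, fixed; which is on the left (greater y) varies. Origin on the surface under the bar's middle; its +x points away from the robot, +y left (yaw within 0.25). Grey post 46x36 mm at y +85 mm, base plate 110x70x10. Bar along y at height 100 mm ends at y -92 mm; rubber grip 33 mm thick (end rings 38) from y +23 to -92. Highest point: top of the tag, 162 mm.
- lever_b (a joint): Brake lever of stand_b, rad: 0 = sprung out (rest), grows as pressed in to the bar. Spring 1.5 to 4 N at the press point, then a solid stop: a good lever at 0.20 (19 mm at the press point; its end about 25 mm short of the grip), a faulty one at 0.40 (38 mm; its end at the grip). One of the two is faulty; only pressing tells which. Springs back when released.
- lever_b_press (a point): Press point: front (robot-side) face of the lever of stand_b, 95 mm from its vertical hinge (at stand x -35, y +55 mm), 100 mm above the surface. Blade 16 mm high, 9 mm thick, 125 mm long with a 17 mm ball end, pointing right, at rest leaning 0.32 rad out from the bar; at rest this point is at stand x -69, y -34 mm. Moves with the lever; pressed along the stand's +x.
- tag_b (a joint): Small tag slide on top of the post of stand_b, m: 0 = front end (nearest the robot), 0.040 = fully back. Moves along the stand's +x, friction about 1.5 N, stays where it is left. At the start within 0 to 0.005.
- tag_b_face (a point): Middle (at joint value 0: stand x -33, y +85 mm) of the front face of the upright plate of that tag (10 mm thick, 26 mm wide; its face spans heights 134 to 162 mm above the surface, this point 148 mm). Pushed along the stand's +x. The track beneath it (top 135 mm) stands 9 mm out in front of the face at the front end.
- spanner_13: loose open-end and ring spanner, 148 mm, a bystander lying on the surface; origin at the centre of its underside.
- screwdriver_1: loose screwdriver with orange handle, 208 mm, a bystander lying on the surface; origin at the centre of its underside.
- hex_key_2: loose dark hex key, 94 mm, a bystander lying on the surface; origin at the centre of its underside.
- bolt_m12_2: loose bolt, 58 mm, a bystander lying on the surface; origin at the centre of its underside.
- bushing: loose brass bushing, 30 mm across, 35 mm high, a bystander lying on the surface; origin at the centre of its underside.
- steel_block: loose drilled steel block, 40x60x30 mm, a bystander lying on the surface; origin at the centre of its underside.

How it is judged:
On the way, in this order (a step that is already met when the one before it is completed fails the run):
1. the left stand's lever is pressed against its stop by the fingers (((y of stand_a in the frame of stand_b above 0 m and value of joint lever_a above 0.18 rad and contact force between the fingers and lever_a above 0.5 N) or (y of stand_b in the frame of stand_a above 0 m and value of joint lever_b above 0.38 rad and contact force between the fingers and lever_b above 0.5 N))), for 0.4 s.
2. the right stand's lever is pressed against its stop by the fingers (((not (y of stand_a in the frame of stand_b above 0 m) and value of joint lever_a above 0.18 rad and contact force between the fingers and lever_a above 0.5 N) or (not (y of stand_b in the frame of stand_a above 0 m) and value of joint lever_b above 0.38 rad and contact force between the fingers and lever_b above 0.5 N))), for 0.4 s.
3. the tag of the faulty lever is pushed fully back (value of joint tag_b above 0.034 m), for 0.1 s.
At the end, for the whole second after the job is handed in: The tag on the stand whose lever reaches the bar is at least 34 mm of its 40 mm back, the other tag is less than 15 mm along, both levers have sprung out (below 0.04 rad), and the loose things are at rest within 40 mm of where they lay (value of joint tag_b above 0.034 m and value of joint tag_a below 0.015 m and value of joint each of lever_a, lever_b below 0.04 rad and linear speed of each of spanner_13, screwdriver_1, hex_key_2, bolt_m12_2, bushing, steel_block below 0.05 m/s and distance of each of spanner_13, screwdriver_1, hex_key_2, bolt_m12_2, bushing, steel_block from where it was at the start of the episode below 0.04 m); the robot touches nothing.
It fails at once if a lever is gripped: fingers on its rear face (contact force between the fingers and lever_a_c3 above 1 N or contact force between the fingers and lever_b_c3 above 1 N).
It fails at once if a tag is gripped: fingers on its rear face (contact force between the fingers and tag_a_c2 above 1 N or contact force between the fingers and tag_b_c2 above 1 N).
It fails at once if the tag of the sound lever is pushed (value of joint tag_a above 0.015 m).
It fails at once if a loose bystander is lifted or moved more than 40 mm (distance of any of spanner_13, screwdriver_1, hex_key_2, bolt_m12_2, bushing, steel_block from where it was at the start of the episode above 0.04 m or height (world z) of any of spanner_13, screwdriver_1, hex_key_2, bolt_m12_2, bushing, steel_block above 0.025 m).
It also fails if it takes over 61 s, if anything falls off the work surface, if the arm or the gripper's body presses on something with over 40 N, if the wrist force passes 120 N, or if a joint passes its speed limit or range.

## Working session

There is one attempt and no reset: what is moved stays moved. The work goes in short steps, Python scripts to look and compute and a tool call to move; the robot and the scene stay as the last step left them, time stands still between calls to the robot, and variables do not carry over. Pictures are saved under pics/ and viewed, at most 10 in all, crops included, and the job is handed in when it is done.

Besides the shell and the picture viewer there is one more tool, called after ">>>" as a command line: name --pt "numbers of a row" for each row, then --argument value for the rest. drive_tool: Moves the arm, as the interface text tells. Its arguments: {"type":"object","properties":{"increments":{"type":"array","items":{"type":"array","items":{"type":"number"}}},"squeeze":{"type":"number"}},"required":["increments"]}

```bash
mkdir -p pics; python3 - <<'E'
from bench import bot
import cv2,numpy as np
s=bot.state(); print(s['time'],s['eef_pos'],np.round(s['eef_rot'],3),s['finger_gap'],s['ft_force'])
for c in('scene','top'):
    im,d=bot.capture(c); cv2.imwrite(f'pics/{c}0.png',im)
    for l in('stand_a','lever_a_press','tag_a_face'):
        for r in bot.landmark_of(l,c): print(c,l,np.round(r['point'],4),round(r['confidence'],2))
for l in('spanner_13','screwdriver_1','hex_key_2','bolt_m12_2','bushing','steel_block'):
    for r in bot.landmark_of(l,'top')[:1]: print(l,np.round(r['point'],3),round(r['confidence'],2))
E
```

```text
0.0 [ 0.27541598 -0.58811954  0.20437741] [[ 0.906  0.424 -0.   ]
 [ 0.424 -0.906  0.002]
 [ 0.    -0.002 -1.   ]] 0.09421700056832279 [-0.22622742  0.88334693 -1.21909163]
scene lever_a_press [ 0.4932 -0.3935  0.1016] 0.54
top stand_a [ 5.294e-01 -3.510e-02 -4.000e-04] 0.96
top stand_a [ 5.512e-01 -3.433e-01  5.000e-04] 0.61
top lever_a_press [ 0.489  -0.396   0.0988] 0.7
top tag_a_face [ 0.5024 -0.2677  0.1471] 0.44
spanner_13 [0.399 0.095 0.   ] 0.53
screwdriver_1 [ 0.377 -0.062 -0.004] 0.82
hex_key_2 [ 0.458 -0.085 -0.002] 0.55
bolt_m12_2 [0.396 0.3   0.   ] 0.65
bushing [ 0.447 -0.138 -0.005] 0.64
steel_block [ 0.427 -0.264 -0.   ] 0.96
```

View pics/top0.png

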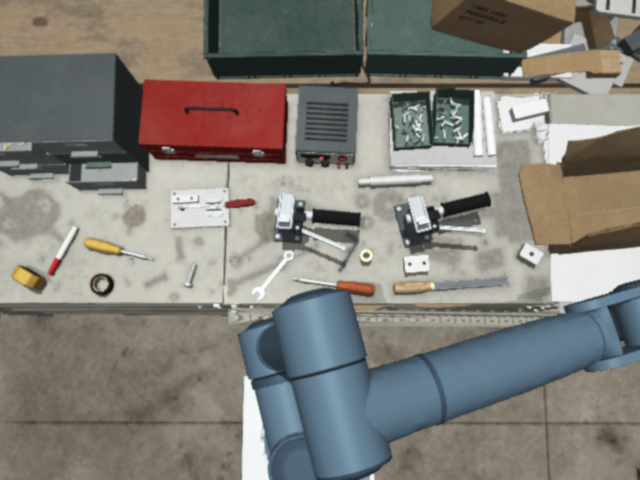

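View pics/scene0.png

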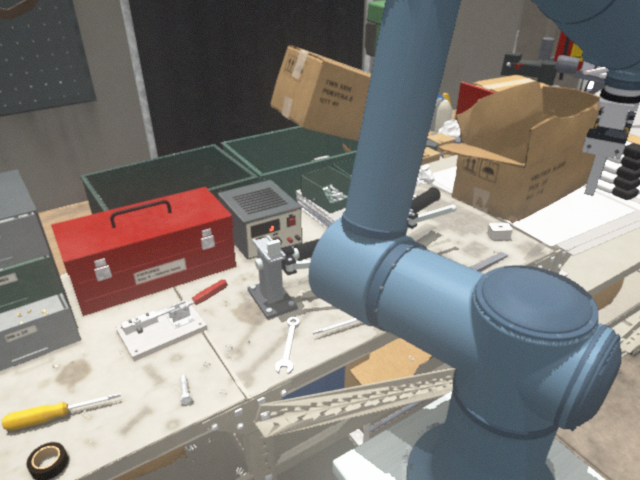

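The top view shows the left stand (post ~(287,215), grip to (360,218), lever tip (350,247)) and the right stand (post ~(417,215), grip to (488,200), lever tip (485,231)). The arm is clear of both. In the scene view the arm hides most of the right stand. Next I'll measure the yaws from the top depth image.

```bash
cat > h.py <<'E'
from bench import bot
import numpy as np,cv2
def cloud(c='top'):
    im,d=bot.capture(c);p=bot.camera_params(c);v,u=np.mgrid[:480,:640]
    K=p['mtx'];P=np.stack([(u-K[0,2])/K[0,0]*d,(v-K[1,2])/K[1,1]*d,d],-1)
    return im,d,(P-p['t'])@p['R']
E
python3 - <<'E'
from h import *
im,d,W=cloud()
bright=im.mean(-1)
u=np.mgrid[:480,:640][1];v=np.mgrid[:480,:640][0]
for n,(a,b) in {'L':(265,372),'R':(392,500)}.items():
    roi=(u>a)&(u<b)&(v>180)&(v<262)&(d>0)
    z=W[...,2]
    G=W[roi&(z>.085)&(z<.125)&(bright<60)]
    g=G[:,:2]; print(n,'grip n',len(g),'z',np.percentile(G[:,2],[5,50,95]).round(3))
    vx,vy,x0,y0=cv2.fitLine(g.astype(np.float32),cv2.DIST_HUBER,0,.01,.01).ravel()
    if vy<0: vx,vy=-vx,-vy
    yaw=np.arctan2(-vx,vy); s=(g-[x0,y0])@[vx,vy]
    end=np.array([x0,y0])+np.percentile(s,1)*np.array([vx,vy])
    o=end+.092*np.array([vx,vy]); R=np.array([[np.cos(yaw),-np.sin(yaw)],[np.sin(yaw),np.cos(yaw)]])
    print(' yaw',yaw.round(3),'length',np.ptp(s).round(3),'origin',o.round(4))
    for k,q in dict(press=(-.069,-.034),tag=(-.033,.085)).items(): print('  pred',k,(o+R@q).round(4))
    T=W[roi&(z>.152)&(z<.17)]; t=(T[:,:2]-o)@R
    print(' tagtop stand-frame n',len(T),'mean',t.mean(0).round(4),'min',t.min(0).round(4),'max',t.max(0).round(4),'z',np.median(T[:,2]).round(3))
    L=W[roi&(z>.09)&(z<.115)&(bright>90)]; l=(L[:,:2]-o)@R
    m=(l[:,1]<0)&(l[:,0]<-.03); l=l[m]
    k=np.polyfit(l[:,1],l[:,0],1);print(' lever line n',len(l),'slope',k.round(3),'exp .331; x at y=-34:',np.polyval(k,-.034).round(4),'z',np.median(L[m][:,2]).round(3),'ymin',l[:,1].min().round(3))
s=bot.state();print(s['time'])
for r in bot.landmark_of('tag_a_face','top')+bot.landmark_of('lever_b_press','top'):print(r['point'],r['confidence'])
E
```

```text
L grip n 718 z [0.105 0.114 0.122]
 yaw 0.025 length 0.16 origin [ 0.5236 -0.0299]
  pred press [ 0.4555 -0.0656]
  pred tag [0.4885 0.0542]
 tagtop stand-frame n 52 mean [-0.0094  0.0849] min [-0.0153  0.073 ] max [-0.0037  0.0968] z 0.16
 lever line n 131 slope [ 0.465 -0.047] exp .331; x at y=-34: -0.0629 z 0.106 ymin -0.06
R grip n 717 z [0.101 0.114 0.123]
 yaw 0.336 length 0.196 origin [ 0.5441 -0.3425]
  pred press [ 0.4901 -0.3973]
  pred tag [ 0.4849 -0.2731]
 tagtop stand-frame n 51 mean [-0.0094  0.0834] min [-0.0143  0.0702] max [-0.0035  0.0959] z 0.16
 lever line n 138 slope [ 0.446 -0.047] exp .331; x at y=-34: -0.0617 z 0.106 ymin -0.061
0.75
[0.4268, -0.2628, 0.0013] 0.67
[0.5013, -0.2675, 0.1466] 0.43
[0.4452, -0.1386, -0.0023] 0.4
```

```bash
python3 - <<'E'
from h import *
im,d,W=cloud()
bright=im.mean(-1);z=W[...,2]
for n,o,yaw in(('L',[.527,-.033],-.08),('R',[.549,-.343],.236)):
    o=np.array(o)
    for i in range(6):
        R=np.array([[np.cos(yaw),-np.sin(yaw)],[np.sin(yaw),np.cos(yaw)]])
        S=(W[...,:2]-o)@R
        m=(d>0)&(z>.104)&(z<.128)&(bright<80)&(S[...,1]>-.115)&(S[...,1]<.018)&(abs(S[...,0])<.025)
        g=S[m]; vx,vy,x0,y0=cv2.fitLine(g.astype(np.float32),cv2.DIST_HUBER,0,.01,.01).ravel()
        k=vx/vy; yaw-=np.arctan(k); end=np.percentile(g[:,1],1)
        o=o+R@np.array([x0-k*y0,end+.092])*[1,1]
    R=np.array([[np.cos(yaw),-np.sin(yaw)],[np.sin(yaw),np.cos(yaw)]]);S=(W[...,:2]-o)@R
    near=(d>0)&(abs(S)<.13).all(-1)
    T=S[near&(z>.152)&(z<.17)]; l=S[near&(z>.09)&(z<.115)&(bright>90)&(S[...,1]<0)&(S[...,0]<-.035)]
    kk=np.polyfit(l[:,1],l[:,0],1)
    print(n,len(g),'yaw',yaw.round(3),'o',o.round(4),'tag mean',T.mean(0).round(4),'min',T.min(0).round(4),'lever',kk.round(3),'x(-34)',np.polyval(kk,-.034).round(4),'ymin',l[:,1].min().round(3))
    for q in((-.069,-.034),(-.033,.085)): print('   ',(o+R@q).round(4))
E
```

```text
L 568 yaw -0.095 o [ 0.5298 -0.0306] tag mean [-0.0258  0.083 ] min [-0.031  0.071] lever [ 0.334 -0.051] x(-34) -0.0623 ymin -0.068
    [ 0.4579 -0.0579]
    [0.505  0.0572]
R 556 yaw 0.238 o [ 0.5497 -0.3419] tag mean [-0.0234  0.0826] min [-0.0283  0.0694] lever [ 0.327 -0.051] x(-34) -0.0621 ymin -0.069
    [ 0.4907 -0.3912]
    [ 0.4977 -0.2671]
```

Both fits agree with the given geometry: the lever slope is 0.33 and the tag sits where expected. I'll shut the fingers and go high to the left lever, turning tool y onto that stand's +x.

>>> drive_tool --pt "1 0.03 -0.036 0 -0.09" --pt "1 0.06 -0.073 0 -0.18" --pt "1 0.095 -0.115 0 -0.29" --pt "1 0.13 -0.157 0 -0.4" --pt "1 0.165 -0.2 0 -0.5" --pt "1 0.2 -0.242 0 -0.6" --pt "1 0.235 -0.284 0 -0.7" --pt "1 0.27 -0.326 0 -0.8" --pt "1 0.305 -0.368 0 -0.9" --pt "1 0.353 -0.4235 0 -1.038" --pt "1 0.353 -0.4235 0 -1.038" --pt "1 0.353 -0.4235 0 -1.038"

```text
time: 2.4
eef_pos: [0.4158, -0.0555, 0.2056]
eef_rot: [[0.094, 0.996, 0.0], [0.996, -0.094, -0.001], [-0.001, 0.0, -1.0]]
ft_force: [-0.7, -0.5, 0.9]
finger_gap: 0.0006
gripper_force: 0.0
```

>>> drive_tool --pt "1 0 0 0.04 0" --pt "1 0 0 0.08 0" --pt "1 0 0 0.12 0" --pt "1 0 0 0.12 0" --pt "1 0 0.01 0.12 0" --pt "1 0 0.02 0.12 0" --pt "1 0 0.02 0.12 0" --pt "1 0 0.02 0.12 0"

```text
time: 3.4
eef_pos: [0.436, -0.0574, 0.086]
eef_rot: [[0.095, 0.996, 0.001], [0.996, -0.095, -0.0], [-0.0, 0.001, -1.0]]
ft_force: [0.2, -0.3, -0.6]
finger_gap: 0.0006
gripper_force: 0.0
```

>>> drive_tool --pt "1 0 0.005 0 0" --pt "1 0 0.01 0 0" --pt "1 0 0.015 0 0" --pt "1 0 0.02 0 0" --pt "1 0 0.02 0 0" --pt "1 0 0.02 0 0"

```text
time: 4.15
eef_pos: [0.4553, -0.0592, 0.0852]
eef_rot: [[0.095, 0.995, -0.001], [0.995, -0.095, 0.0], [0.0, -0.001, -1.0]]
ft_force: [-1.7, 0.5, 0.4]
finger_gap: 0.0001
gripper_force: 0.9
```

>>> drive_tool --pt "1 0 0.004 0 0" --pt "1 0 0.008 0 0" --pt "1 0 0.011 0 0" --pt "1 0 0.013 0 0" --pt "1 0 0.013 0 0"

```text
time: 4.78
eef_pos: [0.4686, -0.0606, 0.0854]
eef_rot: [[0.095, 0.995, -0.0], [0.995, -0.095, -0.0], [-0.0, -0.0, -1.0]]
ft_force: [-3.5, -1.4, 0.8]
finger_gap: 0.0003
gripper_force: 1.4
```

>>> drive_tool --pt "1 0 0.004 0 0" --pt "1 0 0.008 0 0" --pt "1 0 0.01 0 0" --pt "1 0 0.01 0 0"

```text
time: 5.28
eef_pos: [0.4784, -0.0616, 0.0854]
eef_rot: [[0.095, 0.996, -0.001], [0.996, -0.095, -0.0], [-0.0, -0.001, -1.0]]
ft_force: [-3.7, -2.3, -0.8]
finger_gap: 0.0005
gripper_force: 2.1
```

>>> drive_tool --pt "1 0 0.002 0 0" --pt "1 0 0.004 0 0" --pt "1 0 0.004 0 0"

```text
time: 5.65
eef_pos: [0.4823, -0.0619, 0.0854]
eef_rot: [[0.095, 0.996, -0.001], [0.996, -0.095, -0.0], [-0.0, -0.001, -1.0]]
ft_force: [-4.5, -2.9, 0.2]
finger_gap: 0.0
gripper_force: 2.3
```

>>> drive_tool --pt "1 0 0.001 0 0" --pt "1 0 0.002 0 0" --pt "1 0 0.002 0 0"

```text
time: 6.02
eef_pos: [0.4829, -0.062, 0.0853]
eef_rot: [[0.094, 0.996, -0.005], [0.996, -0.094, 0.0], [-0.0, -0.005, -1.0]]
ft_force: [-10.3, -2.7, 4.6]
finger_gap: 0.0007
gripper_force: 5.1
```

The lever ran on past 19 mm and met its solid stop at about 38 mm, so the left lever is the faulty one. I'll hold it for a second, then back off.

>>> drive_tool --pt "1 0 0.001 0 0" --pt "1 0 0.001 0 0" --pt "1 0 0.001 0 0" --pt "1 0 0.001 0 0" --pt "1 0 0.001 0 0" --pt "1 0 0.001 0 0" --pt "1 0 0.001 0 0" --pt "1 0 0.001 0 0" --pt "1 0 0.001 0 0"

```text
time: 7.15
eef_pos: [0.4831, -0.062, 0.0853]
eef_rot: [[0.094, 0.996, -0.007], [0.996, -0.094, 0.0], [-0.0, -0.007, -1.0]]
ft_force: [-13.7, -3.1, 6.4]
finger_gap: 0.0005
gripper_force: 6.7
```

```bash
python3 - <<'E'
from h import *
s=bot.state();print(s['time'],s['ft_force'],s['eef_pos'])
im,d=bot.capture('top');cv2.imwrite('pics/press1.png',cv2.resize(im[160:300,220:520],None,fx=2.5,fy=2.5))
E
```

```text
7.15 [-13.68809953  -3.10532269   6.42636025] [ 0.48308447 -0.06202     0.0852523 ]
```

View pics/press1.png

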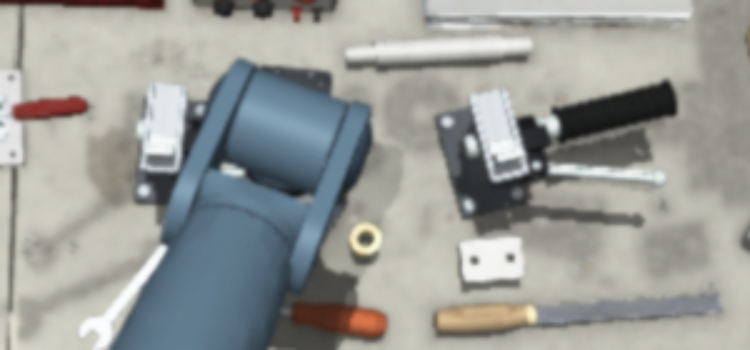

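The crop shows the wrist over the left lever. The right stand is untouched, with its lever out from (550,168) to (660,177). Now I'll release the left lever and rise.

>>> drive_tool --pt "1 0 -0.015 0 0" --pt "1 0 -0.035 0 0" --pt "1 0 -0.055 0 0" --pt "1 0 -0.07 0 0" --pt "1 0 -0.07 -0.04 0" --pt "1 0 -0.07 -0.08 0" --pt "1 0 -0.07 -0.12 0" --pt "1 0 -0.07 -0.12 0"

```text
time: 8.2
eef_pos: [0.4187, -0.0561, 0.2097]
eef_rot: [[0.095, 0.995, 0.01], [0.996, -0.095, -0.003], [-0.002, 0.011, -1.0]]
ft_force: [0.8, 0.7, 0.8]
finger_gap: 0.0001
gripper_force: 0.0
```

>>> drive_tool --pt "1 -0.05 0.01 0 -0.05" --pt "1 -0.1 0.02 0 -0.1" --pt "1 -0.15 0.03 0 -0.15" --pt "1 -0.2 0.04 0 -0.2" --pt "1 -0.25 0.05 0 -0.25" --pt "1 -0.3 0.06 0 -0.3" --pt "1 -0.341 0.067 0 -0.333" --pt "1 -0.341 0.067 0 -0.333" --pt "1 -0.341 0.067 0 -0.333"

```text
time: 9.32
eef_pos: [0.4501, -0.4002, 0.2044]
eef_rot: [[-0.236, 0.972, -0.0], [0.972, 0.236, 0.002], [0.002, 0.0, -1.0]]
ft_force: [0.4, -0.6, -0.4]
finger_gap: 0.0002
gripper_force: 0.0
```

```bash
python3 - <<'E'
from h import *
s=bot.state();p=s['eef_pos'][:2]-np.array([.5497,-.3419]);c,n=np.cos(.238),np.sin(.238)
print('R stand frame',c*p[0]+n*p[1],-n*p[0]+c*p[1],s['eef_pos'][2])
im,d,W=cloud();o=np.array([.5298,-.0306]);y=-.095
R=np.array([[np.cos(y),-np.sin(y)],[np.sin(y),np.cos(y)]]);S=(W[...,:2]-o)@R;z=W[...,2];b=im.mean(-1)
near=(d>0)&(abs(S)<.13).all(-1);l=S[near&(z>.09)&(z<.115)&(b>90)&(S[...,1]<0)&(S[...,0]<-.035)]
print('left lever line',len(l),np.polyfit(l[:,1],l[:,0],1).round(3))
E
```

```text
R stand frame -0.11057855690383311 -0.033205649046474384 0.20436912496514315
left lever line 143 [ 0.329 -0.051]
```

The left lever has sprung back out. Now I'll lower and press the right one.

>>> drive_tool --pt "1 0 0 0.04 0" --pt "1 0 0 0.08 0" --pt "1 0 0 0.119 0" --pt "1 0 0 0.119 0" --pt "1 0 0.01 0.119 0" --pt "1 0 0.02 0.119 0" --pt "1 0 0.03 0.119 0" --pt "1 0 0.037 0.119 0" --pt "1 0 0.042 0.119 0" --pt "1 0 0.045 0.119 0" --pt "1 0 0.045 0.119 0"

```text
time: 10.75
eef_pos: [0.4938, -0.3908, 0.0864]
eef_rot: [[-0.236, 0.972, -0.0], [0.972, 0.236, -0.0], [-0.0, -0.0, -1.0]]
ft_force: [-1.7, -1.2, 1.0]
finger_gap: 0.0
gripper_force: 1.1
```

>>> drive_tool --pt "1 0 0.002 0 0" --pt "1 0 0.003 0 0" --pt "1 0 0.003 0 0"

```text
time: 11.12
eef_pos: [0.4967, -0.39, 0.0864]
eef_rot: [[-0.236, 0.972, -0.0], [0.972, 0.236, 0.0], [0.0, -0.0, -1.0]]
ft_force: [-2.4, -1.8, 0.0]
finger_gap: 0.0007
gripper_force: 1.2
```

>>> drive_tool --pt "1 0 0.002 0 0" --pt "1 0 0.004 0 0" --pt "1 0 0.004 0 0"

```text
time: 11.5
eef_pos: [0.4984, -0.3897, 0.0863]
eef_rot: [[-0.236, 0.972, -0.006], [0.972, 0.236, -0.0], [0.001, -0.005, -1.0]]
ft_force: [-11.3, -4.6, 2.7]
finger_gap: 0.0005
gripper_force: 5.7
```

This one stops firmly at about 19–20 mm, so it is good. I'll hold it for a second, release and rise.

>>> drive_tool --pt "1 0 0.001 0 0" --pt "1 0 0.001 0 0" --pt "1 0 0.001 0 0" --pt "1 0 0.001 0 0" --pt "1 0 0.001 0 0" --pt "1 0 0.001 0 0" --pt "1 0 0.001 0 0" --pt "1 0 0.001 0 0" --pt "1 0 0.001 0 0"

```text
time: 12.62
eef_pos: [0.4986, -0.3897, 0.0863]
eef_rot: [[-0.236, 0.972, -0.007], [0.972, 0.236, -0.0], [0.001, -0.007, -1.0]]
ft_force: [-13.3, -3.7, 4.4]
finger_gap: 0.0008
gripper_force: 6.9
```

>>> drive_tool --pt "1 0 -0.015 0 0" --pt "1 0 -0.035 0 0" --pt "1 0 -0.053 0 0" --pt "1 0 -0.053 0 0" --pt "1 0 -0.053 -0.05 0" --pt "1 0 -0.053 -0.1 0" --pt "1 0 -0.053 -0.135 0" --pt "1 0 -0.053 -0.135 0" --pt "1 0 -0.053 -0.135 0"

```text
time: 13.75
eef_pos: [0.4498, -0.4006, 0.2199]
eef_rot: [[-0.236, 0.972, -0.001], [0.972, 0.236, 0.002], [0.002, -0.001, -1.0]]
ft_force: [-0.1, 0.3, -0.8]
finger_gap: 0.0005
gripper_force: 0.0
```

>>> drive_tool --pt "1 0.05 0.013 0 0.037" --pt "1 0.1 0.026 0 0.075" --pt "1 0.15 0.039 0 0.11" --pt "1 0.2 0.052 0 0.15" --pt "1 0.25 0.065 0 0.19" --pt "1 0.3 0.079 0 0.22" --pt "1 0.35 0.092 0 0.26" --pt "1 0.4 0.105 0 0.3" --pt "1 0.446 0.117 0 0.333" --pt "1 0.446 0.117 0 0.333" --pt "1 0.446 0.117 0 0.333"

```text
time: 15.12
eef_pos: [0.4579, 0.0595, 0.2199]
eef_rot: [[0.094, 0.996, -0.003], [0.996, -0.094, 0.0], [-0.0, -0.003, -1.0]]
ft_force: [0.9, -0.5, -0.1]
finger_gap: 0.0002
gripper_force: 0.0
```

```bash
python3 - <<'E'
from h import *
s=bot.state();p=s['eef_pos'][:2]-np.array([.5298,-.0306]);c,n=np.cos(-.095),np.sin(-.095)
print('L frame',c*p[0]+n*p[1],-n*p[0]+c*p[1],s['eef_pos'][2])
E
```

```text
L frame -0.08009824946911744 0.08291460913548124 0.2199171366595489
```

>>> drive_tool --pt "1 0.001 0 0.04 0" --pt "1 0.001 0 0.076 0" --pt "1 0.001 0 0.076 0" --pt "1 0.001 0.015 0.076 0" --pt "1 0.001 0.027 0.076 0" --pt "1 0.001 0.035 0.076 0" --pt "1 0.001 0.043 0.076 0" --pt "1 0.001 0.05 0.076 0" --pt "1 0.001 0.05 0.076 0"

```text
time: 16.25
eef_pos: [0.509, 0.0559, 0.1454]
eef_rot: [[0.095, 0.995, 0.0], [0.995, -0.095, 0.0], [0.0, 0.0, -1.0]]
ft_force: [0.2, 0.6, -0.3]
finger_gap: 0.0006
gripper_force: 0.0
```

>>> drive_tool --pt "1 0 0.006 0 0" --pt "1 0 0.012 0 0" --pt "1 0 0.018 0 0" --pt "1 0 0.022 0 0" --pt "1 0 0.022 0 0"

```text
time: 16.88
eef_pos: [0.531, 0.0536, 0.1455]
eef_rot: [[0.095, 0.995, 0.001], [0.995, -0.095, -0.0], [-0.0, 0.001, -1.0]]
ft_force: [-1.1, -0.3, -0.6]
finger_gap: 0.0003
gripper_force: 0.0
```

>>> drive_tool --pt "1 0 0.002 0 0" --pt "1 0 0.004 0 0" --pt "1 0 0.004 0 0"

```text
time: 17.25
eef_pos: [0.5329, 0.0536, 0.1454]
eef_rot: [[0.095, 0.996, -0.004], [0.996, -0.095, 0.0], [-0.0, -0.004, -1.0]]
ft_force: [-6.8, 0.3, 3.7]
finger_gap: 0.0009
gripper_force: 3.7
```

The tag is at its end stop: the force has risen and the arm is no longer advancing. I'll hold briefly, withdraw, rise and check.

>>> drive_tool --pt "1 0 0 0 0" --pt "1 0 -0.02 0 0" --pt "1 0 -0.05 0 0" --pt "1 0 -0.08 0 0" --pt "1 0 -0.08 0 0" --pt "1 0 -0.08 -0.05 0" --pt "1 0 -0.08 -0.1 0" --pt "1 0 -0.08 -0.1 0"

```text
time: 18.25
eef_pos: [0.4587, 0.0605, 0.2508]
eef_rot: [[0.095, 0.995, 0.011], [0.995, -0.095, -0.001], [-0.0, 0.011, -1.0]]
ft_force: [-0.8, 0.6, -0.3]
finger_gap: 0.0007
gripper_force: 0.0
```

>>> drive_tool --pt "1 0.05 -0.02 0 0" --pt "1 0.1 -0.02 0 0" --pt "1 0.15 -0.02 0 0" --pt "1 0.2 -0.02 0 0" --pt "1 0.25 -0.02 0 0" --pt "1 0.25 -0.02 0 0" --pt "1 0.25 -0.02 0 0"

```text
time: 19.12
eef_pos: [0.4587, 0.3115, 0.2444]
eef_rot: [[0.095, 0.995, -0.001], [0.995, -0.095, -0.001], [-0.001, -0.001, -1.0]]
ft_force: [-0.1, -0.3, 0.1]
finger_gap: 0.0003
gripper_force: 0.0
```

```bash
python3 - <<'E'
from h import *
s=bot.state();print(s['time'],s['eef_pos'],s['ft_force'])
im,d,W=cloud();cv2.imwrite('pics/end.png',cv2.resize(im[160:310,160:520],None,fx=2.2,fy=2.2));z=W[...,2];b=im.mean(-1)
for o,y in(([.5298,-.0306],-.095),([.5497,-.3419],.238)):
    R=np.array([[np.cos(y),-np.sin(y)],[np.sin(y),np.cos(y)]]);S=(W[...,:2]-o)@R
    near=(d>0)&(abs(S)<.13).all(-1);l=S[near&(z>.09)&(z<.115)&(b>90)&(S[...,1]<0)&(S[...,0]<-.035)];T=S[near&(z>.152)&(z<.17)]
    print('lever',len(l),np.polyfit(l[:,1],l[:,0],1).round(3),'tag',T.mean(0).round(4))
for l in('spanner_13','screwdriver_1','hex_key_2','bolt_m12_2','bushing','steel_block'):
    for r in bot.landmark_of(l,'top')[:1]: print(l,np.round(r['point'],3),round(r['confidence'],2))
E
```

```text
19.125 [0.45868349 0.31147536 0.24435738] [-0.08012492 -0.3297644   0.14717448]
lever 144 [ 0.331 -0.051] tag [0.0127 0.0828]
lever 147 [ 0.324 -0.051] tag [-0.0232  0.0826]
spanner_13 [0.4   0.092 0.005] 0.7
screwdriver_1 [ 0.374 -0.063 -0.006] 0.81
hex_key_2 [ 0.456 -0.085 -0.006] 0.65
bolt_m12_2 [ 0.396  0.3   -0.001] 0.59
bushing [ 0.445 -0.139 -0.003] 0.61
steel_block [ 0.427 -0.263 -0.001] 0.7
```

View pics/end.png

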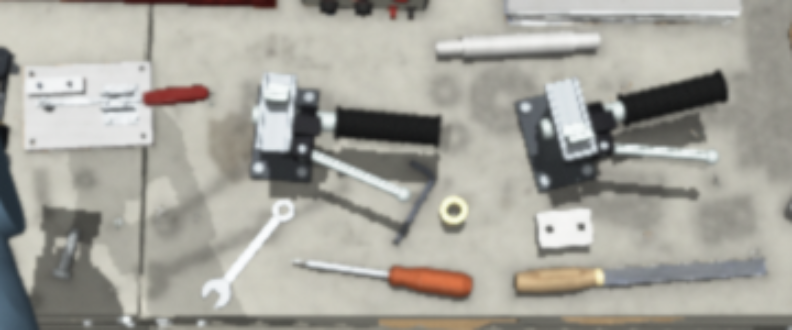

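The left tag at (280,90) is at the back of its track, having moved 38.5 mm, and the right tag at (577,135) is still at the front. Both levers are out, and the loose things haven't moved.

```bash
python3 -c "
from bench import bot
print(bot.sign_off())"
```

```text
the job is handed in; nothing more can be done
None
```

I pressed and held both levers (left first): the left one went all the way in to the bar, the right one stopped short at about 19 mm, so I pushed the left stand's tag fully back, left the right tag and loose things alone, and handed in with the arm clear; no verdict was returned.

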